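# Walk the die block round to the fence

### The job

With the fingertips only, walk the heavy die block round on the spot by pushing alternate corners, until one of its long sides faces the fence squarely; while it turns, keep it clear of the fence and its middle within 4 cm of where it started. Then push it straight up to the fence so that this long side lies flush along the fence face, near the fence's middle (within 4 cm), and leave it there. Do not lift or tip the block, and do not disturb the other things on the bench.

Things in the scene. Friction and masses are not known exactly. Their poses are not given: they have to be found in the camera images.
- die_block: Heavy steel die block: flat slab with a brass plug and four dark holes on top (all flush). 120 mm long along its own y, 90 mm wide along its own x, 26 mm high, 1.6 to 2.2 kg. Loose on the bench; slides at 7 to 16 N. Its two long (120 mm) sides are alike, either will do. Origin: centre of its underside.
- fence: The fence: dark steel angle fixed to the bench, 250 mm long along its own y; upright 30 mm high, 14 mm thick, with a bolted foot behind it to 50 mm back. Origin: middle of the lower edge of the flat face towards the block; x points from that face away from the block, square to the face. At the start the block's middle is at x -125 to -145 mm, within 20 mm of the fence's middle.
- bolt: Bystander: steel bolt standing on its head, 58 mm tall, head 34 mm across. Origin: centre of its underside.
- nut: Bystander: steel nut lying flat, 46 mm across, 20 mm high. Origin: centre of its underside.
- vblock: Bystander: small steel V-block, 50 x 45 mm, 35 mm high. Origin: centre of its underside.
- nut_tin: Bystander: shallow dark steel bowl, 90 mm across, 35 mm high. Origin: centre of its underside.
- hammer: Bystander: hammer lying down, 260 mm long; its own x axis runs from handle to head.
- spanner: Bystander: spanner lying down behind the fence, 200 mm long along its own x axis.
- setting_bar: Bystander: plain steel bar, 150 x 25 mm (150 along its own x axis), 16 mm high. Origin: centre of its underside.
There are look-alikes about, which are no part of the job. Leave any blue or brown look-alike of the die_block alone.

How it is judged:
By the outcome, as a careful person would: the job done as asked, in the order asked, and still so for the second after the job is handed in, with the robot touching nothing.
It also fails if it takes over 72 s, if anything falls off the work surface, if the arm or the gripper's body presses on something with over 40 N, if the wrist force passes 120 N, or if a joint passes its speed limit or range.

### The arm

A 6-joint arm with a two-finger parallel gripper is mounted at the origin on the work surface. World frame = base frame: x ahead of the robot, y to its left, z up, the work surface at z = 0. Lengths are in mm, angles in rad, forces in N, time in s.
With the tool pointing down it reaches from about 300 to 850 mm from the base axis. Payload 4.2 kg.
Tool frame: the origin (TCP) lies on the centre line of the jaws, within the pads' length; the fingertips stand 19 mm ahead of it and the grasp point (between the pads) is the TCP; z points along the fingers, y is the direction in which the jaws open and shut (so a half turn about z gives the same grasp; the last joint's range is limited). The gripper opens to 91 mm and grips with 3 to 60 N. Pads are 32 mm wide; open, the fingers measure 118 mm over their backs; the gripper's body (76 mm by 178 mm) begins 60 mm behind the grasp point.
Start: joints at [1.254, 0.32, 1.565, -0, 1.257, -0.02], TCP at [168.167, 549.874, 232.976] pointing down, gripper open.
Joint ranges: [-3.11, 3.11], [-0.84, 2.01], [0.21, 2.61], [-1.34, 4.49], [0.05, 2.63], [-2.56, 2.56]. Speed limits (rad/s): [2.57, 2.57, 3.14, 3.14, 3.14, 3.14].

### API

Orientations are given as a 3x3 rotation matrix whose columns are the frame's x, y, z axes.
In Python, from workcell import ctrl, vision gives the robot as it stands. The module is installed in compiled form; this text tells all that it offers.
- The arm moves only by the tool drive_tool, never from a script. Its arguments are lists of equal length, an entry for each row: "jaw": the finger opening in cm, from 0 to 9.12; "translation": the shift along the tool's x, y, z in cm, a list of three; "spin": the turn about the tool's z in rad. In form: {"jaw": [jaw, ...], "translation": [[x, y, z], ...], "spin": [spin, ...]}. A call has exactly 8 rows; each row is the pose to reach, as a shift and turn from the pose measured when the call began, along the tool's axes at that moment; what a row does not reach only later rows make up. A row lasts 1/10 s, in which the tool goes at most 50 mm and 8.59 degrees, less where a joint would pass 70% of its speed; a pose out of reach is approached as far as the arm can. A call with a gripper value outside its range is refused whole. The fingers move at their own pace and stop on an object; "force" is the grip in N (left out, the last holds). Time passes only in rows, so rows that repeat a pose let the fingers close, or fill a call up. It gives the time, the measured TCP pose, the force and the opening at its end, in the units of the state.
- ctrl.read_state(): the state, without advancing time (a new reading comes with each control period).
- vision.grab_frame(name): name is "scene" or "top" or "wrist"; returns a dict with "color" (480x640x3 uint8, red, green, blue), "fx", "fy", "cx", "cy" (pixels), "position" and "rotation" of the camera in the world. Camera axes: x right, y down, z forward; pixel columns grow to the right and rows downward; lengths in mm; the calibration is good to about 2 mm. A picture is of the moment at which its call begins. There is no depth.
- ctrl.finish_job(): hands the job in, once; it reports no verdict.
The state is a dict: "clock": time; "joint_positions": joint angles; "joint_velocities": joint speeds; "joint_torque": joint torques, N m; "tcp_pos": TCP position; "tcp_rot": TCP orientation; "ft_force": force on the tool from outside, world axes, zero at the start; "wrist_torque": the same for the moment, N m; "grip_width": opening from 0.0 (shut) to 1.0 (fully open).
Only numpy, scipy, OpenCV 4.12 (cv2) and the standard library are available. Lean on these libraries where they do the work, as an engineer would, in place of code of your own. Each camera call takes 0.05 s, during which the arm holds its last target. There are 200 camera calls.

## Working session

There is one attempt and no reset: what is moved stays moved. The work goes in short steps, Python scripts to look and compute and a tool call to move; the robot and the scene stay as the last step left them, time stands still between calls to the robot, and variables do not carry over. Pictures are saved under pics/ and viewed, about 8 in all and at most 12, crops included, and the job is handed in when it is done.

Besides the shell and the picture viewer there is one more tool, called by a JSON object that holds its "op" and its "data". drive_tool: Moves the arm, as the interface text tells. Its arguments: {"type":"object","properties":{"jaw":{"type":"array"},"translation":{"type":"array"},"spin":{"type":"array"},"force":{"type":"number"}},"required":["jaw","translation","spin"]}

```bash
mkdir -p pics; cat > h.py <<'E'
import numpy as np, cv2
from workcell import ctrl, vision
def grab(n,save=None):
    f=vision.grab_frame(n)
    if save: cv2.imwrite('pics/'+save,f['color'][:,:,::-1])
    return f
def ray(f,uv,z):
    uv=np.atleast_2d(np.asarray(uv,float))
    d=np.c_[(uv[:,0]-f['cx'])/f['fx'],(uv[:,1]-f['cy'])/f['fy'],np.ones(len(uv))]@np.array(f['rotation']).T
    p=np.array(f['position']); t=(z-p[2])/d[:,2]
    return p+d*t[:,None]
def proj(f,P):
    c=(np.atleast_2d(P)-np.array(f['position']))@np.array(f['rotation'])
    return np.c_[c[:,0]/c[:,2]*f['fx']+f['cx'],c[:,1]/c[:,2]*f['fy']+f['cy']]
E
python3 - <<'E'
from h import *
import pickle
for n in('top','scene'):
    f=grab(n,n+'1.png'); pickle.dump(f,open(n+'1.pkl','wb')); print(n,f['position'],f['rotation'],f['fx'])
s=ctrl.read_state();print(s['clock'],s['tcp_pos'],s['tcp_rot'],s['ft_force'],s['grip_width'])
E
```

```text
top [ 433.47611301  -12.62816114 1213.97130615] [[-4.65110878e-03 -9.95437127e-01  9.53063137e-02]
 [-9.99989050e-01  4.58061691e-03 -9.58401432e-04]
 [ 5.17466656e-04 -9.53097277e-02 -9.95447532e-01]] 540.8675917054371
scene [1038.35705568  189.89872998  640.60017506] [[-0.34454542  0.72011184 -0.60226854]
 [ 0.938666    0.25473175 -0.23241745]
 [-0.01394964 -0.64540737 -0.76371116]] 447.4691061920273
0.1 [168.03489627 549.4596126  232.22455812] [[-9.56277367e-01  2.92460899e-01 -4.68060234e-04]
 [ 2.92461273e-01  9.56276207e-01 -1.49014048e-03]
 [ 1.17870413e-05 -1.56187710e-03 -9.99998780e-01]] [ 0.73801607  0.72571867 -0.19098831] 0.9997058037955974
```

View pics/top1.png

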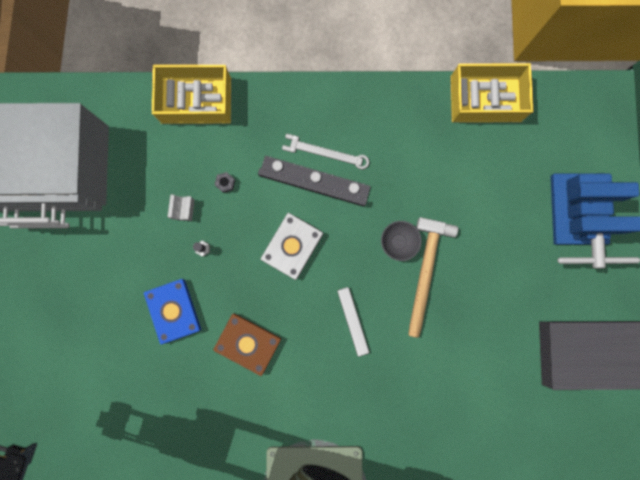

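View pics/scene1.png

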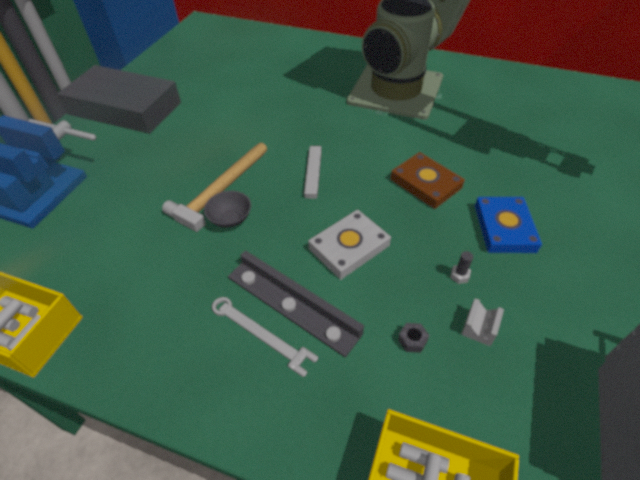

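The top view shows three similar blocks: bare steel at (292,246), blue at (172,311) and brown at (247,344). The steel one fits: brass plug, four dark holes, and it sits in front of the fence at (315,180). Next I measure it and confirm in a crop.

```bash
cat >> h.py <<'E'
def block_px(f,roi):
    """bright grey mask, largest blob in roi (u0,v0,u1,v1) -> minAreaRect corners + contour"""
    c=f['color']; hsv=cv2.cvtColor(c,cv2.COLOR_RGB2HSV)
    m=((hsv[:,:,1]<50)&(hsv[:,:,2]>135)).astype(np.uint8)
    r=np.zeros_like(m); u0,v0,u1,v1=roi; r[v0:v1,u0:u1]=1; m*=r
    cs,_=cv2.findContours(m,cv2.RETR_EXTERNAL,cv2.CHAIN_APPROX_NONE)
    return max(cs,key=cv2.contourArea)[:,0,:]
def block_pose(f,roi,z=26):
    cn=block_px(f,roi); P=ray(f,cn,z)[:,:2].astype(np.float32)
    r=cv2.minAreaRect(P); b=cv2.boxPoints(r)
    e=[b[1]-b[0],b[2]-b[1]]; L=max(e,key=np.linalg.norm); 
    return np.array(r[0]),np.degrees(np.arctan2(L[1],L[0]))%180,sorted(map(np.linalg.norm,e)),b
E
python3 - <<'E'
from h import *
import pickle
f=pickle.load(open('top1.pkl','rb'))
hsv=cv2.cvtColor(f['color'],cv2.COLOR_RGB2HSV)
print(hsv[235,285],hsv[185,290],hsv[195,340],hsv[225,330])
print(block_pose(f,(250,205,335,285)))
m=((hsv[:,:,1]<90)&(hsv[:,:,2]<120)).astype(np.uint8); r=np.zeros_like(m); r[150:210,250:380]=1; m*=r
cs,_=cv2.findContours(m,cv2.RETR_EXTERNAL,cv2.CHAIN_APPROX_NONE); cn=max(cs,key=cv2.contourArea)[:,0]
print(cn.min(0),cn.max(0))
for z in(0,30):
    R=cv2.minAreaRect(ray(f,cn,z)[:,:2].astype(np.float32)); print(z,R,cv2.boxPoints(R))
im=cv2.resize(f['color'][140:300,160:460,::-1],None,fx=2.6,fy=2.6,interpolation=cv2.INTER_CUBIC)
cv2.imwrite('pics/crop1.png',im)
for n,uv,z in(('nut',(225,182),20),('bolt',(203,248),58),('vb',(180,207),35),('bowl',(402,241),35),('bar',(353,321),16),('ham',(425,228),20),('sp',(327,151),5)): print(n,ray(f,uv,z)[0])
E
```

```text
[  0   2 206] [75 80 89] [126  13 100] [ 75 101 131]
(array([538.16308594,  48.98875427]), np.float32(149.6059), [np.float32(91.819885), np.float32(122.46807)], array([[462.1168  ,  40.369473],
       [567.75354 , -21.592655],
       [614.20935 ,  57.608036],
       [508.57263 , 119.57016 ]], dtype=float32))
[257 155] [370 207]
0 ((689.0380249023438, -1.6171722412109375), (259.884033203125, 54.84531021118164), 73.43940734863281) [[ 625.7156  -118.35279]
 [ 678.2859  -133.9853 ]
 [ 752.3605   115.11845]
 [ 699.79016  130.75096]]
30 ((682.722412109375, -1.8892364501953125), (253.4617462158203, 53.48994827270508), 73.43941497802734) [[ 620.96484  -115.740074]
 [ 672.23596  -130.98627 ]
 [ 744.48      111.9616  ]
 [ 693.20886   127.207794]]
nut [682.14596571 197.20932977  20.        ]
bolt [530.76357579 235.97683909  58.        ]
vb [623.5601864  293.01917322  35.        ]
bowl [ 546.07438271 -194.59306029   35.        ]
bar [372.05631832 -86.61954531  16.        ]
ham [ 576.30249131 -248.59930176   20.        ]
sp [756.03413936 -32.02782292   5.        ]
```

View pics/crop1.png

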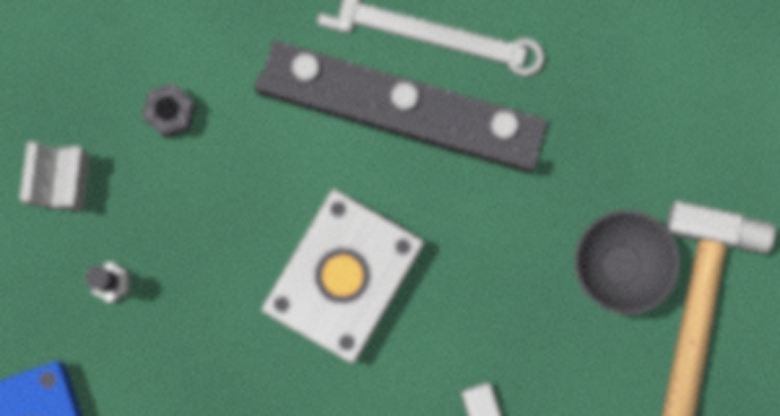

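Crop: steel plate with a brass plug at (342,274) and four dark holes. This is the die block. The dark fence has its face along (257,90)-(535,167).

| Item | Measured |
|---|---|
| Block size | 92 x 122 mm |
| Block position | x = -133 mm, +7 mm along the fence (agrees with the given values) |
| Block long axis | 149.6° |
| Fence | 73.4° |
| Turn needed | 76° clockwise |

I start with the corner on the fence side.

{"op": "drive_tool", "data": {"jaw": [0,0,0,0,0,0,0,0], "translation": [[-58,-31.4,11],[-58,-31.4,11],[-58,-31.4,11],[-58,-31.4,11],[-58,-31.4,11],[-58,-31.4,11],[-58,-31.4,11],[-58,-31.4,11]], "spin": [0,0,0,0,0,0,0,0]}}

```text
clock: 0.9
tcp_pos: [445.7, 266.8, 166.5]
tcp_rot: [[-0.956, 0.292, -0.001], [0.292, 0.956, -0.001], [0.0, -0.002, -1.0]]
ft_force: [0.9, -0.1, -0.9]
grip_width: 0.329
```

```bash
cat >> h.py <<'E'
def go(*targets):
    s=ctrl.read_state(); R=np.array(s['tcp_rot']); p=np.array(s['tcp_pos'])
    print('t',round(s['clock'],2),'tcp',p.round(1),'yaw_y',round(float(np.degrees(np.arctan2(R[1,1],R[0,1]))),2),'F',np.round(s['ft_force'],1),'w',round(s['grip_width'],2))
    for t in targets: print(t,'->',((np.array(t,float)-p)@R/10).round(2))
E
python3 -c "
from h import *
go((631,80,120),(631,80,28))"
```

```text
t 0.9 tcp [445.7 266.8 166.5] yaw_y 72.99 F [ 0.9 -0.1 -0.9] w 0.33
(631, 80, 120) -> [-23.18 -12.44   4.67]
(631, 80, 28) -> [-23.19 -12.43  13.87]
```

{"op": "drive_tool", "data": {"jaw": [0,0,0,0,0,0,0,0], "translation": [[-23.2,-12.4,4.7],[-23.2,-12.4,4.7],[-23.2,-12.4,4.7],[-23.2,-12.4,4.7],[-23.2,-12.4,4.7],[-23.2,-12.4,4.7],[-23.2,-12.4,7],[-23.2,-12.4,7]], "spin": [0,0,0,0,0,0,0,0]}}

```text
clock: 1.7
tcp_pos: [629.0, 79.8, 93.5]
tcp_rot: [[-0.956, 0.293, -0.008], [0.293, 0.956, -0.002], [0.007, -0.004, -1.0]]
ft_force: [-0.9, 0.0, -0.3]
grip_width: 0.001
```

```bash
python3 -c "
from h import *
go((631,80,28),(611,46,28))
f=grab('wrist','w1.png')"
```

```text
t 1.7 tcp [629.   79.8  93.5] yaw_y 72.93 F [-0.9  0.  -0.3] w 0.0
(631, 80, 28) -> [-0.23  0.11  6.54]
(611, 46, 28) -> [ 0.68 -3.73  6.57]
```

View pics/w1.png

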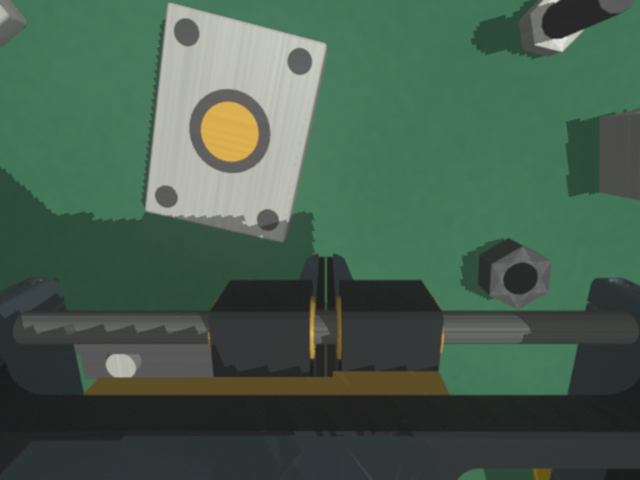

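The wrist view shows the fingertips at (325,265), just clear of the block's corner at (285,240). I go down and push.

{"op": "drive_tool", "data": {"jaw": [0,0,0,0,0,0,0,0], "translation": [[-0.2,0.1,3.5],[-0.2,0.1,6.5],[-0.2,0.1,6.5],[0.1,-1,6.5],[0.3,-1.9,6.5],[0.5,-2.8,6.5],[0.7,-3.6,6.5],[0.8,-4.0,6.5]], "spin": [0,0,0,0,0,0,0,0]}}

```text
clock: 2.55
tcp_pos: [613.9, 44.0, 33.1]
tcp_rot: [[-0.956, 0.294, 0.006], [0.294, 0.956, -0.0], [-0.006, 0.002, -1.0]]
ft_force: [6.0, 2.6, -3.1]
grip_width: 0.009
```

```bash
cat >> h.py <<'E'
FA=73.44
def look(cam,roi=None,save=None):
    f=grab(cam,save)
    r=block_pose(f,roi or (0,0,640,480))
    n=np.array([np.cos(np.radians(FA-90)),np.sin(np.radians(FA-90))]); t=np.array([-n[1],n[0]])
    c=r[0]; print(cam,'c',c.round(1),'ang',round(float(r[1]),1),'size',np.round(r[2],1),'remain CW',round(float((r[1]-FA+90)%180-90),1),'n,t rel fence',(c@n-635).round(1),(c@t-193).round(1))
    print(' corners',r[3].round(0).tolist())
    return f
E
python3 -c "
from h import *
go((620,80,28))
look('wrist',(0,0,640,250),'w2.png');look('top',(250,205,335,285))"
```

```text
t 2.55 tcp [613.9  44.   33.1] yaw_y 72.91 F [ 6.   2.6 -3.1] w 0.01
(620, 80, 28) -> [0.47 3.62 0.52]
wrist c [529.2  39. ] ang 137.8 size [ 89.5 119.6] remain CW 64.4 n,t rel fence -138.9 -4.7
 corners [[455.0, 46.0], [543.0, -34.0], [604.0, 32.0], [515.0, 112.0]]
top c [541.1  74.7] ang 0.4 size [129.3 176.4] remain CW -73.0 n,t rel fence -137.7 32.8
 corners [[452.0, 139.0], [453.0, 9.0], [630.0, 11.0], [629.0, 140.0]]
```

```bash
python3 -c "
from h import *
go((619,52,33),(622,56,90),(431,22,90))"
```

```text
t 2.65 tcp [613.5  43.7  33.2] yaw_y 72.92 F [ 5.5  1.4 -1.9] w 0.01
(619, 52, 33) -> [-0.28  0.95  0.02]
(622, 56, 90) -> [-0.48  1.42 -5.68]
(431, 22, 90) -> [16.78 -7.44 -5.77]
```

{"op": "drive_tool", "data": {"jaw": [0,0,0,0,0,0,0,0], "translation": [[-0.3,1.0,0],[-0.5,1.4,-5.7],[-0.5,1.4,-5.7],[16.8,-7.4,-5.8],[16.8,-7.4,-5.8],[16.8,-7.4,-5.8],[16.8,-7.4,-5.8],[16.8,-7.4,-5.8]], "spin": [0,0,0,0,0,0,0,0]}}

```text
clock: 3.45
tcp_pos: [423.4, 21.8, 90.4]
tcp_rot: [[-0.956, 0.294, -0.002], [0.294, 0.956, -0.001], [0.002, -0.002, -1.0]]
ft_force: [0.4, -0.1, -0.4]
grip_width: 0.004
```

```bash
python3 -c "
from h import *
go((431,22,26),(464,74,26))
look('scene',(270,180,420,300),'s2.png')"
```

```text
t 3.45 tcp [423.4  21.8  90.4] yaw_y 72.89 F [ 0.4 -0.1 -0.4] w 0.0
(431, 22, 26) -> [-0.73  0.26  6.44]
(464, 74, 26) -> [-2.36  6.2   6.42]
scene c [532.2  41.2] ang 137.1 size [ 93.1 118.6] remain CW 63.6 n,t rel fence -136.6 -1.8
 corners [[457.0, 48.0], [544.0, -33.0], [607.0, 35.0], [521.0, 116.0]]
```

{"op": "drive_tool", "data": {"jaw": [0,0,0,0,0,0,0,0], "translation": [[-0.7,0.2,4.5],[-0.7,0.3,6.5],[-1.0,1.4,6.5],[-1.3,2.4,6.5],[-1.6,3.4,6.5],[-1.9,4.4,6.5],[-2.2,5.3,6.5],[-2.4,6.2,6.5]], "spin": [0,0,0,0,0,0,0,0]}}

```text
clock: 4.3
tcp_pos: [468.5, 75.0, 26.8]
tcp_rot: [[-0.956, 0.293, 0.0], [0.293, 0.956, -0.002], [-0.001, -0.002, -1.0]]
ft_force: [-3.1, -1.3, -3.6]
grip_width: 0.006
```

```bash
python3 -c "
from h import *
go((464,74,26))
look('scene',(270,180,420,300),'s3.png')"
```

```text
t 4.3 tcp [468.5  75.   26.8] yaw_y 72.94 F [-3.1 -1.3 -3.6] w 0.01
(464, 74, 26) -> [ 0.4  -0.22  0.08]
scene c [550.1  52.8] ang 111.9 size [ 90.5 118.5] remain CW 38.4 n,t rel fence -122.8 14.4
 corners [[486.0, 91.0], [530.0, -19.0], [614.0, 15.0], [570.0, 125.0]]
```

View pics/s3.png

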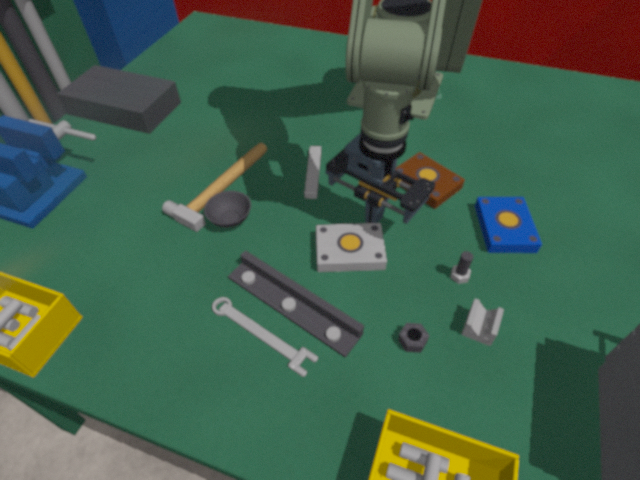

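Scene view: the block at (350,247) has turned 25° further with its middle held. The fingers are on its robot side at (375,213), the fence is clear and the bystanders are unmoved. Next I push the opposite, fence-side corner.

```bash
python3 -c "
from h import *
go((462,64,27),(460,62,88),(634,30,88))"
```

```text
t 4.35 tcp [469.8  76.1  27. ] yaw_y 72.94 F [-4.7  1.1 -3.2] w 0.01
(462, 64, 27) -> [ 0.4  -1.38 -0.  ]
(460, 62, 88) -> [ 0.51 -1.63 -6.1 ]
(634, 30, 88) -> [-17.06   0.41  -6.06]
```

{"op": "drive_tool", "data": {"jaw": [0,0,0,0,0,0,0,0], "translation": [[0.4,-1.4,0],[0.5,-1.6,-6.1],[0.5,-1.6,-6.1],[-17.1,0.4,-6.1],[-17.1,0.4,-6.1],[-17.1,0.4,-6.1],[-17.1,0.4,-6.1],[-17.1,0.4,-6.1]], "spin": [0,0,0,0,0,0,0,0]}}

```text
clock: 5.15
tcp_pos: [639.4, 28.4, 89.5]
tcp_rot: [[-0.956, 0.295, 0.01], [0.295, 0.956, -0.001], [-0.01, 0.002, -1.0]]
ft_force: [-0.6, 0.0, -0.3]
grip_width: 0.008
```

```bash
python3 -c "
from h import *
go((634,30,26),(593,2,26))
look('wrist',(0,0,640,270),'w3.png')"
```

```text
t 5.15 tcp [639.4  28.4  89.5] yaw_y 72.86 F [-0.6  0.  -0.3] w 0.01
(634, 30, 26) -> [ 0.63 -0.02  6.34]
(593, 2, 26) -> [ 3.72 -3.9   6.3 ]
wrist c [547.3  51.9] ang 110.7 size [ 89.9 119.7] remain CW 37.2 n,t rel fence -125.2 12.8
 corners [[484.0, 92.0], [526.0, -20.0], [611.0, 12.0], [568.0, 124.0]]
```

{"op": "drive_tool", "data": {"jaw": [0,0,0,0,0,0,0,0], "translation": [[0.6,0,1],[0.6,0,4.5],[0.6,0,6.3],[1.2,-0.8,6.3],[1.9,-1.6,6.3],[2.5,-2.4,6.3],[3.1,-3.2,6.3],[3.7,-3.9,6.3]], "spin": [0,0,0,0,0,0,0,0]}}

```text
clock: 6.0
tcp_pos: [590.8, 2.0, 27.4]
tcp_rot: [[-0.956, 0.294, 0.012], [0.294, 0.956, -0.001], [-0.011, 0.003, -1.0]]
ft_force: [5.2, 0.8, -2.7]
grip_width: 0.005
```

```bash
python3 -c "
from h import *
go((593,2,26))
look('wrist',(0,0,640,270),'w4.png')"
```

```text
t 6.0 tcp [590.8   2.   27.4] yaw_y 72.88 F [ 5.2  0.8 -2.7] w 0.0
(593, 2, 26) -> [-0.21  0.06  0.14]
wrist c [530.5  45.7] ang 85.4 size [ 89.5 119.5] remain CW 12.0 n,t rel fence -139.6 2.0
 corners [[481.0, -10.0], [570.0, -17.0], [580.0, 102.0], [491.0, 109.0]]
```

```bash
python3 -c "
from h import *
go((600,0,27),(602,0,86),(460,93,86))"
```

```text
t 6.05 tcp [589.2   1.3  27.3] yaw_y 72.89 F [ 3.1 -1.4  0.9] w 0.0
(600, 0, 27) -> [-1.07  0.2   0.04]
(602, 0, 86) -> [-1.31  0.26 -5.86]
(460, 93, 86) -> [14.99  4.97 -6.01]
```

{"op": "drive_tool", "data": {"jaw": [0,0,0,0,0,0,0,0], "translation": [[-1.1,0.2,0],[-1.3,0.2,-5.9],[-1.3,0.2,-5.9],[15,5,-6],[15,5,-6],[15,5,-6],[15,5,-6],[15,5,-6]], "spin": [0,0,0,0,0,0,0,0]}}

```text
clock: 6.85
tcp_pos: [456.9, 94.3, 86.2]
tcp_rot: [[-0.957, 0.292, 0.006], [0.292, 0.957, -0.002], [-0.006, 0.0, -1.0]]
ft_force: [-0.2, 0.0, 0.1]
grip_width: 0.003
```

```bash
python3 -c "
from h import *
go((460,93,26),(491,97,26))
look('scene',(270,180,420,300),'s4.png')"
```

```text
t 6.85 tcp [456.9  94.3  86.2] yaw_y 73.05 F [-0.2  0.   0.1] w 0.0
(460, 93, 26) -> [-0.3  -0.03  6.02]
(491, 97, 26) -> [-3.15  1.26  6.04]
scene c [533.3  47.5] ang 84.4 size [ 89.4 119.8] remain CW 11.0 n,t rel fence -137.4 4.5
 corners [[483.0, -8.0], [572.0, -16.0], [584.0, 103.0], [495.0, 111.0]]
```

{"op": "drive_tool", "data": {"jaw": [0,0,0,0,0,0,0,0], "translation": [[-0.3,0,3],[-0.3,0,6],[-0.3,0,6],[-1.0,0.3,6],[-1.6,0.6,6],[-2.2,0.8,6],[-2.6,1.0,6],[-2.9,1.1,6]], "spin": [0,0,0,0,0,0,0,0]}}

```text
clock: 7.7
tcp_pos: [489.7, 96.2, 27.0]
tcp_rot: [[-0.956, 0.293, 0.005], [0.293, 0.956, -0.001], [-0.005, 0.001, -1.0]]
ft_force: [-5.6, 4.0, -4.6]
grip_width: 0.003
```

```bash
python3 -c "
from h import *
go((491,97,26))
look('scene',(270,180,420,300),'s5.png')"
```

```text
t 7.7 tcp [489.7  96.2  27. ] yaw_y 72.95 F [-5.6  4.  -4.6] w 0.0
(491, 97, 26) -> [-0.1   0.11  0.1 ]
scene c [552.2  43. ] ang 73.5 size [ 68.9 120.2] remain CW 0.1 n,t rel fence -118.0 5.6
 corners [[502.0, -5.0], [568.0, -24.0], [602.0, 91.0], [536.0, 110.0]]
```

{"op": "drive_tool", "data": {"jaw": [0,0,0,0,0,0,7,7], "translation": [[1,-0.4,0],[1.4,-0.6,-4],[2,-1,-6],[3,-2,-6],[3.2,-2.5,-6],[3.2,-2.5,-6],[3.2,-2.5,-6],[3.2,-2.5,-6]], "spin": [0,0,0,0,0,0,0,0]}}

```text
clock: 8.55
tcp_pos: [452.2, 81.7, 86.2]
tcp_rot: [[-0.956, 0.293, 0.005], [0.293, 0.956, -0.001], [-0.005, 0.001, -1.0]]
ft_force: [0.6, 0.2, 0.1]
grip_width: 0.149
```

```bash
python3 -c "
from h import *
go((471,66,26))
f=look('scene',(270,180,420,300),'s6.png')
cv2.imwrite('pics/s6c.png',cv2.resize(f['color'][150:370,190:470,::-1],None,fx=2.7,fy=2.7))
from h import *
f=look('top',(250,205,335,285))
hsv=cv2.cvtColor(f['color'],cv2.COLOR_RGB2HSV)
"
```

```text
t 8.55 tcp [452.2  81.7  86.2] yaw_y 72.95 F [0.6 0.2 0.1] w 0.15
(471, 66, 26) -> [-2.23 -0.95  6.04]
scene c [542.8  45. ] ang 73.4 size [ 89.3 121.3] remain CW -0.1 n,t rel fence -127.5 4.8
 corners [[483.0, -0.0], [568.0, -26.0], [603.0, 90.0], [517.0, 116.0]]
top c [539.2  44. ] ang 73.4 size [ 92.8 121.9] remain CW -0.1 n,t rel fence -130.7 2.8
 corners [[477.0, -1.0], [566.0, -28.0], [601.0, 89.0], [512.0, 116.0]]
```

View pics/s6c.png

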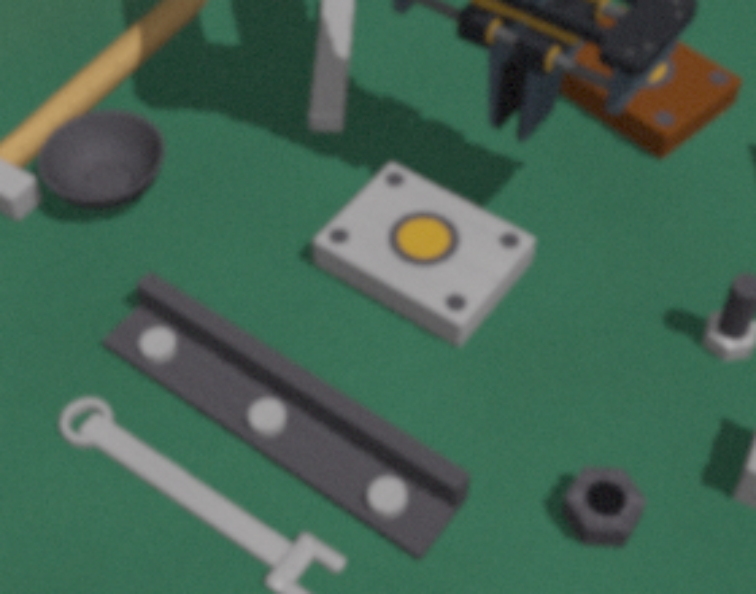

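The crop shows the block at (424,245) with its long side parallel to the fence face. Both views give 73.4° against 73.44° for the fence. The turn is done and the middle is about 5 mm from where it started. Next I open the fingers to make a two-point straight pusher.

{"op": "drive_tool", "data": {"jaw": [7,7,7,7,7,7,7,7], "translation": [[-1.5,-1.1,0],[-2.2,-1.1,1],[-2.2,-1.1,3],[-2.2,-1.1,5],[-2.2,-1.1,6],[-2.2,-1.1,6],[-2.2,-1.1,6],[-2.2,-1.1,6]], "spin": [-0.009,-0.009,-0.009,-0.009,-0.009,-0.009,-0.009,-0.009]}}

```text
clock: 9.45
tcp_pos: [471.0, 65.0, 27.1]
tcp_rot: [[-0.959, 0.284, 0.007], [0.284, 0.959, -0.001], [-0.007, 0.001, -1.0]]
ft_force: [0.5, 0.6, -0.5]
grip_width: 0.766
```

```bash
python3 -c "
from h import *
n=np.array([.9585,-.285]);t=np.array([.285,.9585])
T=lambda a,b:(*(a*n+b*t),26)
go(T(433,196),T(515,196),T(529,196))
look('scene',(270,180,420,300))"
```

```text
t 9.45 tcp [471.   65.   27.1] yaw_y 73.48 F [ 0.5  0.6 -0.5] w 0.77
(np.float64(470.89050000000003), np.float64(64.46100000000003), 26) -> [-0.01 -0.05  0.11]
(np.float64(549.4875), np.float64(41.09100000000004), 26) -> [-8.21 -0.06  0.16]
(np.float64(562.9065), np.float64(37.10100000000003), 26) -> [-9.61 -0.06  0.17]
scene c [543.3  44.7] ang 73.6 size [ 88.5 121.4] remain CW 0.1 n,t rel fence -127.0 4.7
 corners [[484.0, -1.0], [569.0, -26.0], [603.0, 90.0], [518.0, 115.0]]
```

{"op": "drive_tool", "data": {"jaw": [7,7,7,7,7,7,7,7], "translation": [[-0.8,-0.05,0.1],[-1.7,-0.05,0.1],[-2.7,-0.05,0.1],[-3.7,-0.05,0.1],[-4.7,-0.05,0.1],[-5.7,-0.05,0.1],[-6.5,-0.05,0.1],[-7.0,-0.05,0.1]], "spin": [0,0,0,0,0,0,0,0]}}

```text
clock: 10.3
tcp_pos: [528.2, 45.2, 25.8]
tcp_rot: [[-0.958, 0.286, -0.015], [0.286, 0.958, 0.0], [0.015, -0.004, -1.0]]
ft_force: [-22.5, 7.4, 16.4]
grip_width: 0.77
```

```bash
python3 -c "
from h import *
n=np.array([.9585,-.285]);t=np.array([.285,.9585])
T=lambda a,b:(*(a*n+b*t),26)
go(T(529,196))
f=look('scene',(240,180,420,330),'s7.png')
cv2.imwrite('pics/s7c.png',cv2.resize(f['color'][150:370,190:470,::-1],None,fx=2.7,fy=2.7))"
```

```text
t 10.3 tcp [528.2  45.2  25.8] yaw_y 73.39 F [-22.5   7.4  16.4] w 0.77
(np.float64(562.9065), np.float64(37.10100000000003), 26) -> [-3.56  0.21 -0.07]
scene c [591.4  28.7] ang 74.6 size [ 89.  122.2] remain CW 1.1 n,t rel fence -76.3 3.1
 corners [[532.0, -18.0], [618.0, -42.0], [651.0, 76.0], [565.0, 99.0]]
```

View pics/s7c.png

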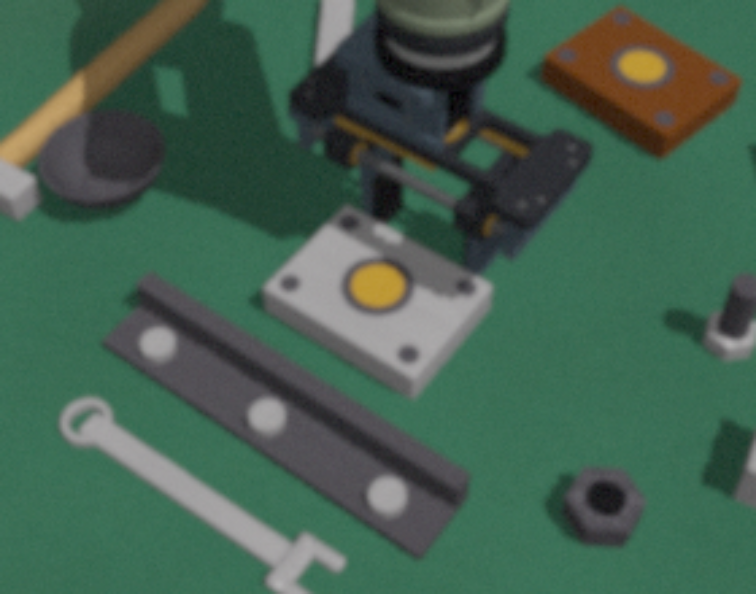

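The crop shows the block at (378,290), still square, with an even gap of about 35 mm to the fence. I continue more slowly.

{"op": "drive_tool", "data": {"jaw": [7,7,7,7,7,7,7,7], "translation": [[-0.5,0,-0.05],[-1.0,0.05,-0.1],[-1.5,0.05,-0.1],[-1.9,0.1,-0.1],[-2.3,0.1,-0.1],[-2.6,0.1,-0.1],[-2.8,0.1,-0.1],[-3.0,0.1,-0.1]], "spin": [0,0,0,0,0,0,0,0]}}

```text
clock: 11.15
tcp_pos: [546.9, 38.9, 26.0]
tcp_rot: [[-0.957, 0.288, -0.04], [0.288, 0.958, 0.003], [0.039, -0.009, -0.999]]
ft_force: [-25.0, 7.7, 19.3]
grip_width: 0.766
```

```bash
python3 -c "
from h import *
n=np.array([.9585,-.285]);t=np.array([.285,.9585])
T=lambda a,b:(*(a*n+b*t),26)
go(T(529,196))
f=look('scene',(230,180,420,350))"
```

```text
t 11.15 tcp [546.9  38.9  26. ] yaw_y 73.29 F [-25.    7.7  19.3] w 0.77
(np.float64(562.9065), np.float64(37.10100000000003), 26) -> [-1.58  0.29 -0.07]
scene c [609.4  23.3] ang 73.4 size [ 89.1 120.8] remain CW -0.0 n,t rel fence -57.5 3.0
 corners [[550.0, -22.0], [635.0, -47.0], [669.0, 68.0], [584.0, 94.0]]
```

{"op": "drive_tool", "data": {"jaw": [7,7,7,7,7,7,7,7], "translation": [[-0.6,0.05,-0.1],[-1.0,0.1,-0.1],[-1.3,0.1,-0.15],[-1.6,0.15,-0.15],[-1.9,0.15,-0.2],[-2.1,0.2,-0.2],[-2.3,0.2,-0.2],[-2.4,0.2,-0.2]], "spin": [0,0,0,0,0,0,0,0]}}

```text
clock: 12.0
tcp_pos: [561.2, 34.9, 26.3]
tcp_rot: [[-0.955, 0.289, -0.062], [0.289, 0.957, 0.005], [0.06, -0.013, -0.998]]
ft_force: [-21.8, 5.4, 13.4]
grip_width: 0.77
```

```bash
python3 -c "
from h import *
n=np.array([.9585,-.285]);t=np.array([.285,.9585])
T=lambda a,b:(*(a*n+b*t),26)
go(T(529,196))
f=look('scene',(230,180,420,350),'s8.png')
cv2.imwrite('pics/s8c.png',cv2.resize(f['color'][180:370,190:430,::-1],None,fx=3.1,fy=3.1,interpolation=cv2.INTER_CUBIC))"
```

```text
t 12.0 tcp [561.2  34.9  26.3] yaw_y 73.2 F [-21.8   5.4  13.4] w 0.77
(np.float64(562.9065), np.float64(37.10100000000003), 26) -> [-0.1   0.26  0.02]
scene c [622.7  19.5] ang 73.6 size [ 87.  121.3] remain CW 0.2 n,t rel fence -43.7 3.2
 corners [[564.0, -26.0], [647.0, -51.0], [682.0, 65.0], [598.0, 90.0]]
```

View pics/s8c.png

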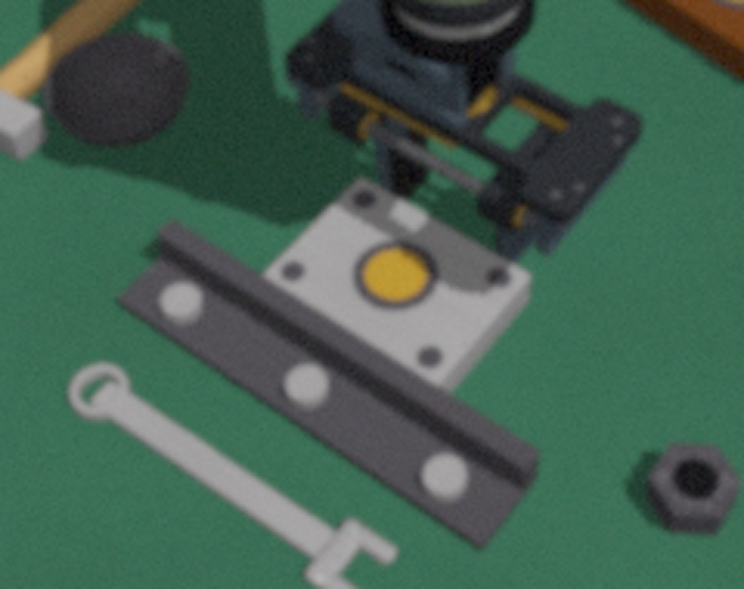

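The crop shows the block at (395,275), right up at the fence with its near edge along the upright's top edge. I press once more, gently, to seat it.

{"op": "drive_tool", "data": {"jaw": [7,7,7,7,7,7,7,7], "translation": [[-0.6,0.05,-0.1],[-0.9,0.1,-0.1],[-1.1,0.1,-0.1],[-1.2,0.1,-0.1],[-1.3,0.1,-0.1],[-1.3,0.1,-0.1],[-1.3,0.1,-0.1],[-1.3,0.1,-0.1]], "spin": [-0.004,-0.004,-0.004,-0.004,-0.004,-0.004,-0.004,-0.004]}}

```text
clock: 12.85
tcp_pos: [561.3, 34.7, 26.5]
tcp_rot: [[-0.954, 0.287, -0.09], [0.288, 0.958, 0.01], [0.089, -0.016, -0.996]]
ft_force: [-27.1, 9.9, 20.0]
grip_width: 0.767
```

```bash
python3 -c "
from h import *
n=np.array([.9585,-.285]);t=np.array([.285,.9585])
T=lambda a,b:(*(a*n+b*t),26)
go(T(529,196))
f=look('scene',(230,180,420,350))"
```

```text
t 12.85 tcp [561.3  34.7  26.5] yaw_y 73.3 F [-27.1   9.9  20. ] w 0.77
(np.float64(562.9065), np.float64(37.10100000000003), 26) -> [-0.09  0.27  0.04]
scene c [622.9  19.6] ang 73.6 size [ 87.4 121.7] remain CW 0.2 n,t rel fence -43.5 3.4
 corners [[564.0, -26.0], [648.0, -51.0], [682.0, 66.0], [598.0, 90.0]]
```

{"op": "drive_tool", "data": {"jaw": [7,7,7,7,7,7,7,7], "translation": [[1,0,0],[2.5,0,0],[5,0,0],[9,0,-2],[14,5,-7],[18,12,-12],[20,20,-14],[20,25,-14]], "spin": [0,0,0,0,0,0,0,0]}}

```text
clock: 13.7
tcp_pos: [450.6, 230.6, 151.7]
tcp_rot: [[-0.954, 0.288, -0.086], [0.288, 0.958, 0.012], [0.086, -0.014, -0.996]]
ft_force: [1.5, -0.7, 0.3]
grip_width: 0.766
```

```bash
python3 -c "
from h import *
go()
f=look('scene',(230,180,420,350))
f=look('top',(240,170,345,270),'t9.png')
cv2.imwrite('pics/t9c.png',cv2.resize(f['color'][120:300,160:460,::-1],None,fx=2.6,fy=2.6,interpolation=cv2.INTER_CUBIC))"
```

```text
t 13.7 tcp [450.6 230.6 151.7] yaw_y 73.26 F [ 1.5 -0.7  0.3] w 0.77
scene c [622.5  19.7] ang 73.4 size [ 87.9 121.3] remain CW -0.0 n,t rel fence -43.9 3.3
 corners [[563.0, -26.0], [647.0, -51.0], [682.0, 65.0], [598.0, 90.0]]
top c [619.7  18.1] ang 73.2 size [ 93.4 121.8] remain CW -0.2 n,t rel fence -46.2 1.0
 corners [[557.0, -27.0], [647.0, -54.0], [682.0, 63.0], [593.0, 90.0]]
```

View pics/t9c.png

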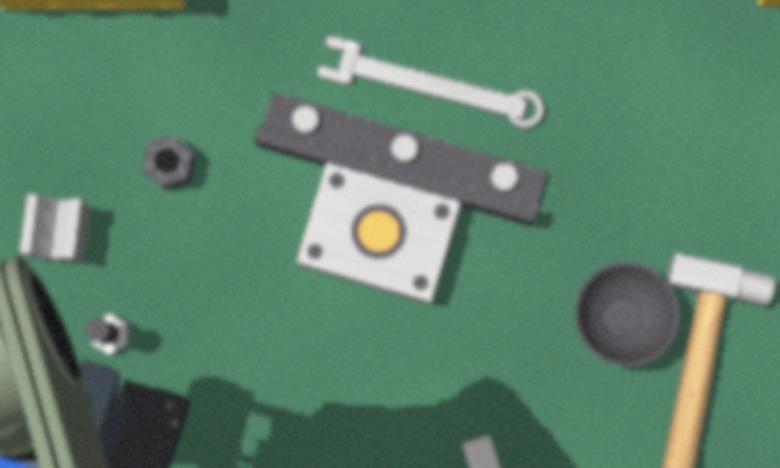

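The top crop shows no green between the block's far side, (325,163)-(460,203), and the fence. The bystanders are where they were. The forces alone don't prove it is seated, so I check the seam close up with the wrist camera.

```bash
python3 -c "
from h import *
s=ctrl.read_state(); R=np.array(s['tcp_rot'])
f=grab('wrist'); print('cam in tool',((np.array(f['position'])-s['tcp_pos'])@R).round(1),'axis in tool',(R.T@np.array(f['rotation'])[:,2]).round(3),f['fx'])
n=np.array([.9585,-.285]);t=np.array([.285,.9585])
for a,z in((560,170),(580,170)): go((*(a*n+196*t),z))
"
```

```text
cam in tool [  74.6   -0.6 -153.5] axis in tool [-0.265  0.001  0.964] 357.6381265423626
t 13.85 tcp [451.4 231.7 150.5] yaw_y 73.54 F [-0.4 -1.6  0.1] w 0.77
(np.float64(592.62), np.float64(28.26600000000002), 170) -> [-19.09 -15.53  -3.39]
t 13.85 tcp [451.4 231.7 150.5] yaw_y 73.54 F [-0.4 -1.6  0.1] w 0.77
(np.float64(611.7900000000001), np.float64(22.56600000000003), 170) -> [-21.08 -15.53  -3.56]
```

{"op": "drive_tool", "data": {"jaw": [7,7,7,7,7,7,7,7], "translation": [[-10,-8,-2],[-32.6,-15.5,1.4],[-32.6,-15.5,1.4],[-32.6,-15.5,1.4],[-32.6,-15.5,1.4],[-32.6,-15.5,1.4],[-32.6,-15.5,1.4],[-32.6,-15.5,1.4]], "spin": [0,0,0,0,0,0,0,0]}}

```text
clock: 14.65
tcp_pos: [719.8, -15.3, 108.1]
tcp_rot: [[-0.954, 0.288, -0.086], [0.288, 0.957, 0.01], [0.086, -0.015, -0.996]]
ft_force: [-0.9, 0.1, -0.0]
grip_width: 0.766
```

```bash
python3 -c "
from h import *
go()
f=look('wrist',(0,0,640,300),'w9.png')
hs=cv2.cvtColor(f['color'],cv2.COLOR_RGB2HSV)
n=np.array([.9585,-.285]);t=np.array([.285,.9585])
print('cam n',np.array(f['position'])[:2]@n-635)
for b in(150,170,190,210,230):
    a=np.arange(620,656,2.0); uv=proj(f,[(*(x*n+b*t),26) for x in a]).round().astype(int)
    print(b,uv[0],[int(hs[v,u,2]) if 0<=v<480 and 0<=u<640 else -1 for u,v in uv])
u,v=proj(f,(*(635*n+194*t),26))[0].astype(int);print(u,v)
v0=max(0,v-70);u0=max(0,u-130);cv2.imwrite('pics/w9c.png',cv2.resize(f['color'][v0:v0+140,u0:u0+260,::-1],None,fx=3,fy=3,interpolation=cv2.INTER_CUBIC))"
```

```text
t 14.65 tcp [719.8 -15.3 108.1] yaw_y 73.25 F [-0.9  0.1 -0. ] w 0.77
wrist c [620.6  16.7] ang 73.2 size [ 89.2 119.7] remain CW -0.2 n,t rel fence -44.9 -0.1
 corners [[561.0, -28.0], [646.0, -53.0], [681.0, 61.0], [595.0, 87.0]]
cam n -1.8864345962816742
150 [266 148] [95, 97, 95, 97, 187, 194, 192, 177, 89, 97, 95, 95, 95, 94, 92, 85, 94, 93]
170 [296 147] [189, 191, 191, 193, 191, 193, 191, 179, 92, 98, 96, 96, 97, 96, 93, 82, 97, 97]
190 [327 147] [189, 189, 190, 193, 191, 194, 192, 181, 93, 98, 99, 97, 97, 96, 94, 77, 98, 97]
210 [357 147] [192, 191, 193, 196, 193, 195, 194, 185, 96, 100, 99, 95, 97, 96, 93, 85, 98, 99]
230 [388 147] [195, 196, 196, 198, 196, 198, 197, 188, 96, 98, 99, 95, 97, 97, 94, 85, 99, 99]
332 170
```

View pics/w9c.png

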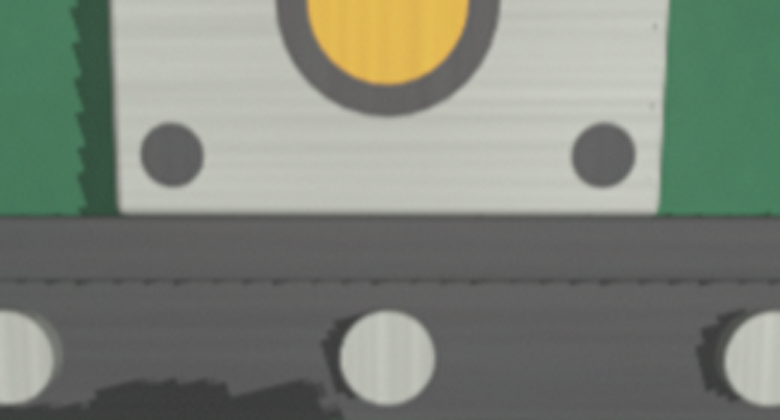

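The close-up looks straight down the seam at crop row 214. The block meets the fence face along its whole length, (118..660), with no gap and no wedge. Its middle at column 389 lines up with the fence's middle bolt at 388. The tool is clear above everything, so I hand in.

```bash
python3 -c "
from h import *
print(ctrl.finish_job())"
```

```text
the job is handed in; nothing more can be done
None
```

The die block now lies with a long side flush along the fence face, centred on the fence, and the job is handed in.

**Turning:** I turned it about 76° on the spot with the closed fingertips, in four pushes on alternate corners: fence side, robot side, fence side, robot side. Before the straight push, top and scene views both read 73.4° against 73.44° for the fence. In the measurements between pushes, the middle stayed within about 1.5 cm of its start and the block stayed clear of the fence.

**Pushing up:** I then pushed it straight up with both opened fingertips on the far long side.

**Last checks:**
- **Seam:** the wrist view straight down it shows no gap along the whole side, and the block's angle is within 0.2° of the fence.
- **Centring:** the block's middle is within about 3 mm of the fence's middle in all three views.
- **Bystanders:** those in view look unmoved, judged by eye.
- **Robot:** it was clear of everything at about 15 s.

**What disagreed:**
- The scene camera read 2–3 mm nearer the fence than the others, within the known calibration and side-face bias.
- The tool tilted about 5° during the straight push, with about 29 N horizontally and 20 N vertically at the wrist.
- That force reading alone did not prove the block was seated, which is why I checked the seam close up.

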